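Run the vibrating table from its control box

ROBOT

A 6-joint arm with a two-finger parallel gripper is mounted at the origin on the work surface. World frame = base frame: x ahead of the robot, y to its left, z up, the work surface at z = 0. Lengths are in m, angles in rad, forces in N, time in s.
With the tool pointing down it reaches from about 0.275 to 0.825 m from the base axis. Payload 4.9 kg.
Tool frame: the origin (TCP) lies at the very end of the fingers, on their centre line; the grasp point (between the pads) lies 19 mm behind it (tcp_to_grasp is the distance from the TCP to the grasp point, in m); z points along the fingers, y is the line along which they close (so a half turn about z gives the same grasp; the last joint's range is limited). The gripper opens to 85 mm and grips with 20 to 120 N. Pads are 22 mm wide; open, the fingers measure 114 mm over their backs; the gripper's body (76 mm by 85 mm) begins 54 mm behind the grasp point. The pads swing forward as they close: fully open they stand 13 mm farther back than shut.
Start: joints at [-1.307, 0.326, -0.193, 1.052, 0, 1.437], TCP at [0.213, -0.507, 0.231] pointing down, gripper open.
Joint ranges: [-2.65, 2.65], [-0.97, 1.79], [-1.3, 1.35], [-1.93, 2.1], [-1.47, 1.37], [-3.14, 3.14]. Speed limits (rad/s): [2.57, 2.57, 3.14, 3.14, 3.14, 3.14].

INTERFACE

Orientations are given as a rotation vector (axis times angle).
In Python, from plant import * gives the robot as it stands. The module is installed in compiled form; this text tells all that it offers.
- The arm moves only by the shell command python3 -m crank 'ROWS'. ROWS is JSON, a list of rows, each an object of numbers: "claw": the finger opening in cm, from 0 to 8.54; "dx", "dy", "dz": the shift along the world's x, y, z in cm; "yaw": the turn about the world's z in degrees. A call has 1 to 20 rows; each row is the pose to reach, as a shift and turn from the pose commanded when the call began; what a row does not reach only later rows make up. A row lasts 1/8 s, in which the tool goes at most 62.5 mm and 10.7 degrees, less where a joint would pass 70% of its speed; a pose out of reach is approached as far as the arm can. A call with a gripper value outside its range is refused whole. The fingers move at their own pace and stop on an object; the grip force is fixed at half the most. Time passes only in rows, so rows that repeat a pose let the fingers close. It gives the time, the measured TCP pose, the force, the opening and the grip force at its end, in the units of the state.
- sense(): the state, without advancing time (a new reading comes with each control period).
- grab_frame(name): name is "scene" or "top" or "wrist"; returns the picture (400x640x3 uint8, red, green, blue); there is no depth.
- get_calibration(name): a dict with "fovy" (degrees; the focal length in pixels is half the picture's height over the tangent of half this angle, whatever the lens; pixels are square), "cx", "cy" (the principal point, pixels), "position" and "orientation" of the camera in the world; the wrist camera has in their place "tool_from_camera" (4x4, takes a point from camera to tool coordinates, whose origin is the TCP and whose axes are the flange's). Camera axes: x right, y down, z forward; pixel columns grow to the right and rows downward; lengths in m; the calibration is good to about 2 mm. A picture is of the moment at which its call begins: read the wrist's pose just before it. get_calibration takes no time and is no camera call.
- finish_job(): hands the job in; it is judged then, once.
The state is a dict: "clock": time; "qpos": joint angles; "joint_velocities": joint speeds; "joint_torque": joint torques, N m; "ee_pos": TCP position; "ee_rot": TCP orientation; "wrist_force": force on the tool from outside, world axes, zero at the start; "moment": the same for the moment, N m; "grip_width": opening from 0.0 (shut) to 1.0 (fully open); "grip_force": force on a finger pad.
Only numpy, scipy, OpenCV 4.12 (cv2) and the standard library are available. Lean on these libraries where they do the work, as an engineer would, in place of code of your own. Each camera call takes 0.05 s, during which the arm holds its last target. There are 200 camera calls.

TASK

Run the concrete workshop's vibrating table from its control box: press down the raised end of the wide rocker until it is fully tipped over, then tip the narrow rocker fully over in the same way, then push the flat round button fully in. That is a hold-to-run button, so finish with the fingers still holding it fully in. Do not press the mushroom-headed stop button, keep to that order, and leave the ornaments and the trowel around the box where they are.

Things in the scene. Friction and masses are not known exactly. Their poses are not given: they have to be found in the camera images.
- control_box: Grey box screwed to the work surface, 210 x 210 x 60 mm. Origin at the centre of its underside; z up; +x points away from the robot (within 0.35 rad). On its top four square aluminium stations, 86 mm wide, 8 mm thick, 2 x 2, centres 48 mm from the box's centre along its x and y; each carries one control; which is in which place differs from start to start.
- wide_rocker (a joint): Wide black rocker, 72 mm long (along the box's x), 56 mm wide, 10 mm thick, pivoting at its middle 81 mm above the work surface. Turns about the box's y axis. 0 = far end (box +x) fully raised; grows as that end is pressed down; 0.36 rad = fully tipped over, far end low; starts at 0 to 0.05. No spring: friction of 0.05 N m (2 to 4 N at the raised end), stays where it is left.
- wide_rocker_press (a point): Point on the top face of the wide rocker's far end, 28 mm along the face from the pivot, on the rocker's centre line; it moves with the rocker. While the end is raised it lies about 91 mm above the work surface; pressed fully over it is about 10 mm lower and about 2 mm farther out. Press straight down here.
- narrow_rocker (a joint): Narrow black rocker, 72 mm long (along the box's x), 22 mm wide, 10 mm thick, pivoting at its middle 81 mm above the work surface. Turns about the box's y axis. 0 = far end (box +x) fully raised; grows as that end is pressed down; 0.36 rad = fully tipped over, far end low; starts at 0 to 0.05. No spring: friction of 0.05 N m (2 to 4 N at the raised end), stays where it is left.
- narrow_rocker_press (a point): Point on the top face of the narrow rocker's far end, 28 mm along the face from the pivot, on the rocker's centre line; it moves with the rocker. While the end is raised it lies about 91 mm above the work surface; pressed fully over it is about 10 mm lower and about 2 mm farther out. Press straight down here.
- run_station: The station that carries the flat round button: square plate, 86 x 86 x 8 mm, lying on the box. Origin at the centre of its underside, 60 mm above the work surface; the button is at its centre.
- run_button (a joint): Flat round black hold-to-run button, 36 mm across, in a low grey collar (50 mm across, 4 mm high). 0 = out, 0.008 m = fully in (straight down). A spring pushes it back out: about 2 N to start it, 6 N to hold it fully in.
- run_top (a point): Centre of the flat top of the round button, 84 mm above the work surface when out, 76 mm when fully in; it moves with the button. The collar's top is at 72 mm.
- stop_button (a joint): Mushroom-headed black stop button, domed head 56 mm across on a thin steel stem, hiding its collar from above; 0 = out, 0.008 m = fully in. Spring of 2.4 to 8 N. It must stay out.
- stop_top (a point): Centre of the domed top of the mushroom-headed stop button, 107 mm above the work surface.
- pumpkin: Loose cast-concrete pumpkin with a stem, about 108 mm across, 84 mm high, beside the box; bystander. Origin at the centre of its underside.
- toadstool: Loose cast-concrete toadstool, 88 mm across the cap, 108 mm high, on the other side of the box; bystander. Origin at the centre of its underside.
- trowel: Loose trowel lying beyond the box, 270 mm long, blade 60 mm wide, wooden handle 28 mm thick; bystander. Origin on the underside near the middle, its x axis towards the blade.

How it is judged:
By the outcome, as a careful person would: the job done as asked, in the order asked, and still so for the second after the job is handed in, while the arm keeps its last pose, push and grip.
It also fails if it takes over 38 s, if anything falls off the work surface, if the arm or the gripper's body presses on something with over 40 N, if the wrist force passes 120 N, or if a joint passes its speed limit or range.

## Working session

There is one attempt and no reset: what is moved stays moved. The work goes in short steps, Python scripts to look and compute and a shell command to move; the robot and the scene stay as the last step left them, time stands still between calls to the robot, and variables do not carry over. Pictures are saved under pics/ and viewed, at most 10 in all, crops included, and the job is handed in when it is done.

```bash
mkdir -p pics; python3 - <<'E'
from plant import *
import cv2
s=sense();print(s)
for n in("top","scene"):
    cv2.imwrite(f"pics/{n}0.png",grab_frame(n)[:,:,::-1]);print(n,get_calibration(n))
print(get_calibration("wrist"))
E
```

```text
{'clock': 0.0, 'qpos': array([-1.30717832e+00,  3.26924253e-01, -1.93570081e-01,  1.05200736e+00,
        5.00971027e-06,  1.43661497e+00]), 'joint_velocities': array([-1.25740961e-03,  8.70569624e-04,  4.15461233e-04, -1.13641767e-03,
        1.95572237e-04, -2.43339613e-05]), 'joint_torque': array([-2.56573658e-04, -4.43398869e+01,  2.62440848e+01,  1.54339685e-02,
        1.18278545e-04,  2.87847868e-06]), 'ee_pos': array([ 0.21293489, -0.50648406,  0.23051777]), 'ee_rot': array([-3.07798628e+00, -6.20413566e-01,  1.65302704e-04]), 'wrist_force': array([0.20355561, 0.4595107 , 1.05514046]), 'moment': array([ 0.02474428,  0.04556605, -0.0064284 ]), 'grip_force': 0.0, 'grip_width': 1.0009203394889694}
top {'fovy': 42.78787489276028, 'cx': 321.39295095152363, 'cy': 194.15359769468532, 'position': array([0.53918878, 0.05096   , 1.05874697]), 'orientation': array([-2.17441213,  2.21638346, -0.08663269])}
scene {'fovy': 51.28579929868313, 'cx': 312.2579843100564, 'cy': 194.3306328324913, 'position': array([ 0.96437184, -0.36025201,  0.77907428]), 'orientation': array([-2.3426009 , -0.88734924,  0.32368402])}
{'fovy': 62.43402233473086, 'cx': 317.47442644170627, 'cy': 198.18320729259787, 'tool_from_camera': array([[ 6.63015338e-04, -9.60968953e-01, -2.76655438e-01,
         6.93373839e-02],
       [ 9.99999762e-01,  5.84068815e-04,  3.67761367e-04,
         3.15404849e-04],
       [-1.91821442e-04, -2.76655616e-01,  9.60969112e-01,
        -1.42257983e-01],
       [ 0.00000000e+00,  0.00000000e+00,  0.00000000e+00,
         1.00000000e+00]])}
```

View pics/top0.png

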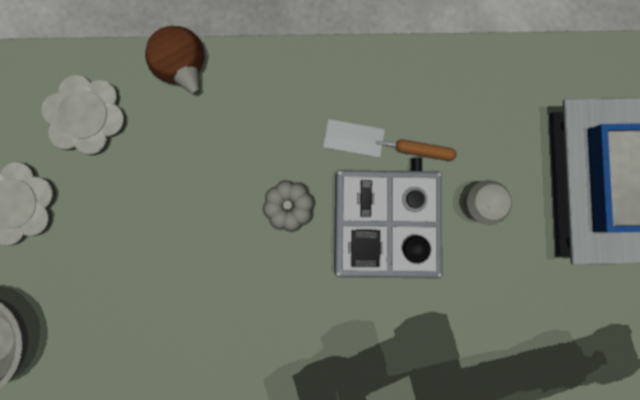

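View pics/scene0.png

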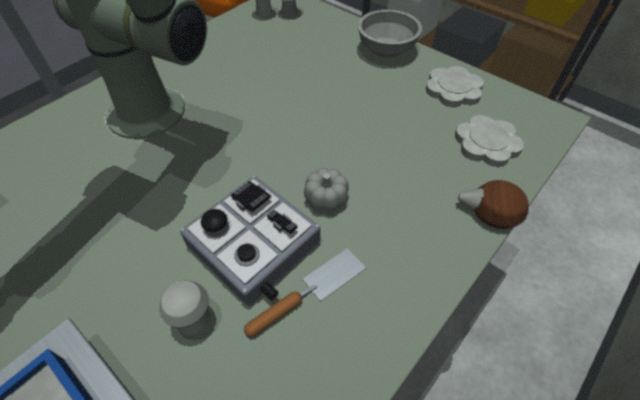

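The box sits square-on in the top view. Narrow rocker is far-left (366,198), run button far-right (415,199), wide rocker near-left (365,248) and stop near-right (416,249). The pumpkin is on the left, the toadstool on the right, and the trowel lies beyond the box.

```bash
cat > h.py <<'E'
import numpy as np
from plant import *
from scipy.spatial.transform import Rotation as R
def cam(n,s=None):
    c=get_calibration(n);f=200/np.tan(np.radians(c["fovy"])/2)
    if n=="wrist":
        T=c["tool_from_camera"];Rt=R.from_rotvec(s["ee_rot"]).as_matrix()
        return f,c["cx"],c["cy"],Rt@T[:3,3]+s["ee_pos"],Rt@T[:3,:3]
    return f,c["cx"],c["cy"],c["position"],R.from_rotvec(c["orientation"]).as_matrix()
def onz(C,px,z):
    f,cx,cy,p,Rm=C;d=Rm@np.array([(px[0]-cx)/f,(px[1]-cy)/f,1]);return p+d*(z-p[2])/d[2]
def proj(C,P):
    f,cx,cy,p,Rm=C;v=Rm.T@(np.array(P)-p);return np.array([cx+f*v[0]/v[2],cy+f*v[1]/v[2]])
E
python3 - <<'E'
from h import *
C=cam("top")
for n,p,z in [("narrow",(366,198),.085),("run",(415,199),.084),("wide",(365,248),.085),("stop",(416,249),.1),("tl",(337,171),.06),("tr",(441,171),.06),("br",(441,277),.06),("bl",(336,277),.06)]: print(n,onz(C,p,z).round(4))
s=sense();Rt=R.from_rotvec(s["ee_rot"]).as_matrix();print(Rt.round(3))
E
```

```text
narrow [ 0.593  -0.0488  0.085 ]
run [ 0.5894 -0.1429  0.084 ]
wide [ 0.4979 -0.0445  0.085 ]
stop [ 0.4947 -0.1387  0.1   ]
tl [0.6487 0.0044 0.06  ]
tr [ 0.645  -0.2009  0.06  ]
br [ 0.4377 -0.1936  0.06  ]
bl [0.442  0.0108 0.06  ]
[[ 0.922  0.387 -0.   ]
 [ 0.387 -0.922  0.002]
 [ 0.    -0.002 -1.   ]]
```

```bash
python3 -m crank '[{"claw":0,"dx":5,"dy":6,"yaw":-6},{"claw":0,"dx":11,"dy":14,"yaw":-12},{"claw":0,"dx":22,"dy":28,"yaw":-24},{"claw":0,"dx":33,"dy":41,"yaw":-24},{"claw":0,"dx":33,"dy":41,"yaw":-24},{"claw":0,"dx":33,"dy":41,"yaw":-24},{"claw":0,"dx":33,"dy":41,"yaw":-24},{"claw":0,"dx":33,"dy":41,"yaw":-24},{"claw":0,"dx":33,"dy":41,"yaw":-24},{"claw":0,"dx":33,"dy":41,"yaw":-24},{"claw":0,"dx":33,"dy":41,"yaw":-24},{"claw":0,"dx":33,"dy":41,"yaw":-24},{"claw":0,"dx":33,"dy":41,"yaw":-24},{"claw":0,"dx":33,"dy":41,"yaw":-24}]'
python3 - <<'E'
from h import *
import cv2,pickle
s=sense();cv2.imwrite("pics/w1.png",grab_frame("wrist")[:,:,::-1]);pickle.dump(s,open("s1.pkl","wb"))
print(s["ee_pos"],s["clock"],s["joint_velocities"].round(3))
E
```

```text
[ 0.21293481 -0.5065422   0.23059042] 0.1 [ 0.001 -0.003  0.004 -0.    -0.001 -0.   ]$[0]: bad value
```

View pics/w1.png

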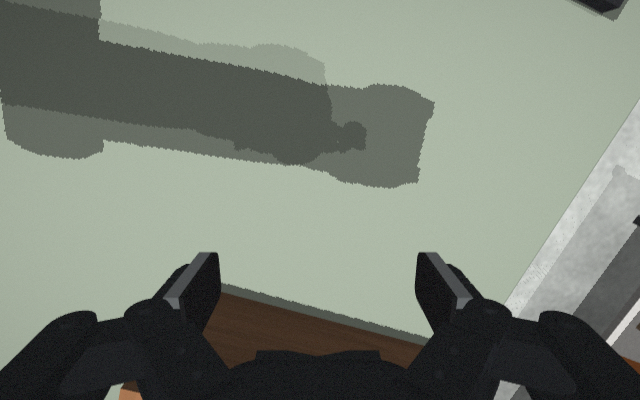

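The move was refused, so the picture shows only empty table and the open fingers. Rows probably need all the keys, including dz.

```bash
python3 -m crank '[{"claw":0,"dx":5,"dy":6,"dz":0,"yaw":-6},{"claw":0,"dx":11,"dy":14,"dz":0,"yaw":-12},{"claw":0,"dx":22,"dy":28,"dz":0,"yaw":-24},{"claw":0,"dx":33,"dy":41,"dz":0,"yaw":-24},{"claw":0,"dx":33,"dy":41,"dz":0,"yaw":-24},{"claw":0,"dx":33,"dy":41,"dz":0,"yaw":-24},{"claw":0,"dx":33,"dy":41,"dz":0,"yaw":-24},{"claw":0,"dx":33,"dy":41,"dz":0,"yaw":-24},{"claw":0,"dx":33,"dy":41,"dz":0,"yaw":-24},{"claw":0,"dx":33,"dy":41,"dz":0,"yaw":-24},{"claw":0,"dx":33,"dy":41,"dz":0,"yaw":-24},{"claw":0,"dx":33,"dy":41,"dz":0,"yaw":-24},{"claw":0,"dx":33,"dy":41,"dz":0,"yaw":-24},{"claw":0,"dx":33,"dy":41,"dz":0,"yaw":-24}]'
python3 - <<'E'
from h import *
import cv2,pickle
s=sense();cv2.imwrite("pics/w2.png",grab_frame("wrist")[:,:,::-1]);pickle.dump(s,open("s1.pkl","wb"))
print(s["ee_pos"],s["clock"],s["joint_velocities"].round(3))
E
```

```text
clock: 1.9
ee_pos: [0.5428, -0.0977, 0.2314]
ee_rot: [3.141, -0.035, 0.0]
wrist_force: [-0.1, -0.6, -0.3]
grip_width: -0.001
grip_force: 0.0
[ 0.54283089 -0.09768629  0.2314132 ] 1.9 [ 0.005  0.002  0.002 -0.001  0.001  0.   ]
```

View pics/w2.png

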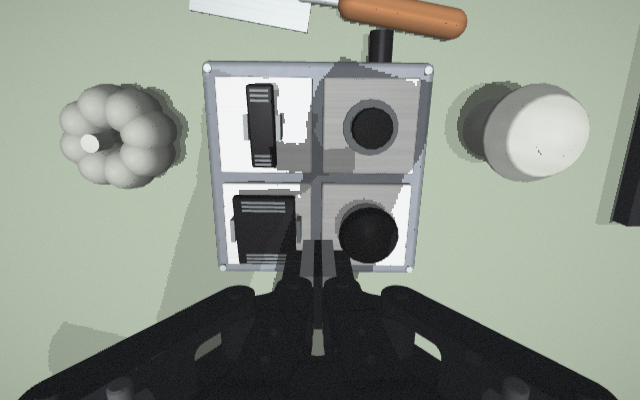

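The wrist view shows the four stations clearly: narrow rocker far end at (261,86), run button at (372,128), wide rocker far end at (263,198), stop at (368,234). I'll fit the box pose from the plate corners.

```bash
python3 - <<'E'
from h import *
import pickle
from scipy.optimize import least_squares
s=pickle.load(open("s1.pkl","rb"));C=cam("wrist",s)
a,b=.091,.005
pts=[((a,a,.068),(216,79)),((a,b,.068),(311,77)),((b,a,.068),(221,174)),((a,-b,.068),(324,79)),((a,-a,.068),(420,79)),((b,-a,.068),(415,172)),((-b,a,.068),(223,184)),((-a,a,.068),(227,265)),((-b,-a,.068),(411,183)),((-a,-a,.068),(406,267)),((.048,-.048,.084),(372,128))]
def W(v,P):
    c,q=np.cos(v[2]),np.sin(v[2]);return np.array([v[0]+c*P[0]-q*P[1],v[1]+q*P[0]+c*P[1],P[2]])
r=least_squares(lambda v:np.concatenate([proj(C,W(v,P))-p for P,p in pts]),[.543,-.095,-.03],loss="soft_l1")
v=r.x;print(v,np.degrees(v[2]),r.fun.reshape(-1,2).round(1).tolist())
for n,P in [("widepress",(-.048+.0285,.048,.091)),("narrowpress",(.048+.0285,.048,.091)),("run",(.048,-.048,.084)),("stop",(-.048,-.048,.107))]:
    w=W(v,P);print(n,w.round(4),proj(C,w).round(0),"from ee cm",((w-s["ee_pos"])*100).round(2))
T=cam("top");print(onz(T,(415,199),.084))
E
```

```text
[ 0.54306242 -0.09815931 -0.02267434] -1.2991440075085687 [[-3.1, -1.8], [0.5, 0.3], [-0.2, 0.0], [-1.0, -1.7], [1.6, -1.5], [-1.4, 2.2], [-1.4, 0.3], [1.3, 1.0], [1.7, 1.5], [-0.1, -0.9], [0.9, 1.0]]
widepress [ 0.5247 -0.0497  0.091 ] [264. 206.] from ee cm [ -1.82   4.8  -14.04]
narrowpress [ 0.6206 -0.0519  0.091 ] [258.  94.] from ee cm [  7.78   4.58 -14.04]
run [ 0.59   -0.1472  0.084 ] [373. 129.] from ee cm [  4.71  -4.95 -14.74]
stop [ 0.494  -0.1451  0.107 ] [372. 243.] from ee cm [ -4.88  -4.74 -12.44]
[ 0.5893905  -0.14292278  0.084     ]
```

```bash
python3 -m crank '[{"claw":0,"dx":-1.7,"dy":4.7,"dz":0,"yaw":0},{"claw":0,"dx":-1.7,"dy":4.7,"dz":-5,"yaw":0},{"claw":0,"dx":-1.7,"dy":4.7,"dz":-10,"yaw":0},{"claw":0,"dx":-1.7,"dy":4.7,"dz":-13,"yaw":0},{"claw":0,"dx":-1.7,"dy":4.7,"dz":-13.6,"yaw":0},{"claw":0,"dx":-1.7,"dy":4.7,"dz":-14.0,"yaw":0},{"claw":0,"dx":-1.7,"dy":4.7,"dz":-14.4,"yaw":0},{"claw":0,"dx":-1.7,"dy":4.7,"dz":-14.7,"yaw":0},{"claw":0,"dx":-1.7,"dy":4.7,"dz":-14.9,"yaw":0},{"claw":0,"dx":-1.7,"dy":4.7,"dz":-14.9,"yaw":0}]'
```

```text
clock: 3.2
ee_pos: [0.5271, -0.0503, 0.0829]
ee_rot: [3.141, -0.033, 0.003]
wrist_force: [1.7, -0.1, 1.9]
grip_width: 0.005
grip_force: 1.6
```

```bash
python3 -m crank '[{"claw":0,"dx":0,"dy":0,"dz":-0.2,"yaw":0},{"claw":0,"dx":0,"dy":0,"dz":-0.2,"yaw":0}]'; python3 -m crank '[{"claw":0,"dx":0,"dy":0,"dz":-0.2,"yaw":0},{"claw":0,"dx":0,"dy":0,"dz":-0.2,"yaw":0}]'
```

```text
clock: 3.45
ee_pos: [0.5272, -0.0504, 0.0818]
ee_rot: [3.141, -0.033, 0.004]
wrist_force: [1.3, 0.7, 12.7]
grip_width: 0.001
grip_force: 6.3
clock: 3.7
ee_pos: [0.5273, -0.0504, 0.0815]
ee_rot: [3.14, -0.033, 0.005]
wrist_force: [-3.8, 0.8, 27.4]
grip_width: -0.0
grip_force: 13.1
```

The wide rocker is against its stop (27 N). Next, the narrow rocker.

```bash
python3 -m crank '[{"claw":0,"dx":0,"dy":0,"dz":3.6,"yaw":0},{"claw":0,"dx":4.7,"dy":-0.2,"dz":3.6,"yaw":0},{"claw":0,"dx":9.4,"dy":-0.2,"dz":3.6,"yaw":0},{"claw":0,"dx":9.4,"dy":-0.2,"dz":3.6,"yaw":0},{"claw":0,"dx":9.4,"dy":-0.2,"dz":2,"yaw":0},{"claw":0,"dx":9.4,"dy":-0.2,"dz":1.5,"yaw":0},{"claw":0,"dx":9.4,"dy":-0.2,"dz":1.1,"yaw":0},{"claw":0,"dx":9.4,"dy":-0.2,"dz":0.8,"yaw":0},{"claw":0,"dx":9.4,"dy":-0.2,"dz":0.5,"yaw":0},{"claw":0,"dx":9.4,"dy":-0.2,"dz":0.2,"yaw":0},{"claw":0,"dx":9.4,"dy":-0.2,"dz":0.2,"yaw":0}]'; python3 -m crank '[{"claw":0,"dx":0,"dy":0,"dz":-0.2,"yaw":0},{"claw":0,"dx":0,"dy":0,"dz":-0.2,"yaw":0}]'
```

```text
clock: 5.08
ee_pos: [0.6202, -0.052, 0.0823]
ee_rot: [3.141, -0.033, 0.002]
wrist_force: [-6.4, 1.4, 15.6]
grip_width: 0.0
grip_force: 6.8
clock: 5.32
ee_pos: [0.6202, -0.0521, 0.0821]
ee_rot: [3.141, -0.033, 0.003]
wrist_force: [-10.3, 1.3, 26.6]
grip_width: 0.003
grip_force: 11.9
```

```bash
python3 -m crank '[{"claw":0,"dx":0,"dy":0,"dz":5,"yaw":0},{"claw":0,"dx":0,"dy":-4,"dz":10,"yaw":0},{"claw":0,"dx":-3,"dy":-9.4,"dz":12,"yaw":0},{"claw":0,"dx":-3,"dy":-9.4,"dz":12,"yaw":0},{"claw":0,"dx":-3,"dy":-9.4,"dz":12,"yaw":0}]'
python3 - <<'E'
from h import *
import cv2,pickle
s=sense();w=grab_frame("wrist")[:,:,::-1];sc=grab_frame("scene")[:,:,::-1]
C=cam("wrist",s);print([proj(C,p).round(0) for p in ([.59,-.1472,.084],[.589,-.143,.084])])
sc=cv2.resize(sc[160:310,160:340],(640,533))
cv2.imwrite("pics/w3.png",w);cv2.imwrite("pics/s3.png",sc)
E
```

```text
clock: 5.95
ee_pos: [0.5902, -0.1463, 0.1981]
ee_rot: [-3.141, 0.035, -0.001]
wrist_force: [-0.3, -0.4, 0.0]
grip_width: -0.0
grip_force: 0.0
[array([318., 193.]), array([313., 195.])]
```

View pics/w3.png

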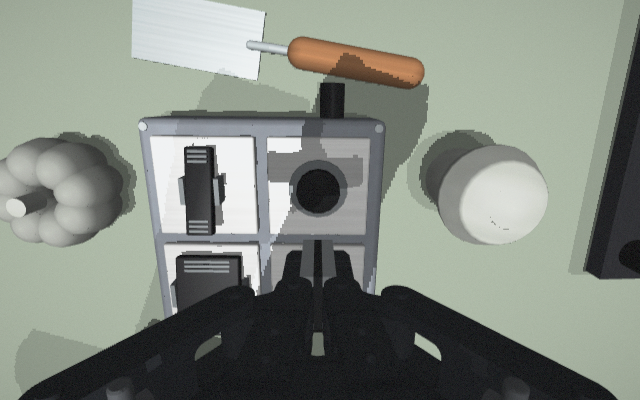

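View pics/s3.png

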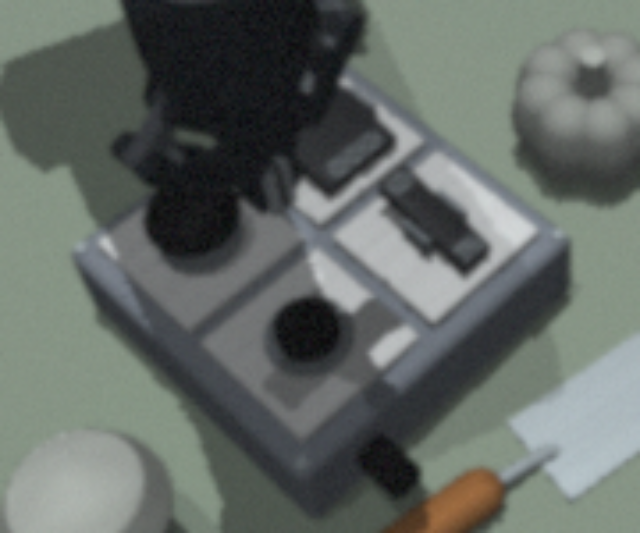

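The run button is centred at (318,190), within 1–2 mm of the prediction. Both rockers are tipped with their far ends low, and nothing else has moved. Next I press the button.

```bash
python3 -m crank '[{"claw":0,"dx":0.1,"dy":0,"dz":-5,"yaw":0},{"claw":0,"dx":0.1,"dy":0,"dz":-10,"yaw":0},{"claw":0,"dx":0.1,"dy":0,"dz":-11,"yaw":0},{"claw":0,"dx":0.1,"dy":0,"dz":-11.6,"yaw":0},{"claw":0,"dx":0.1,"dy":0,"dz":-12,"yaw":0},{"claw":0,"dx":0.1,"dy":0,"dz":-12.3,"yaw":0},{"claw":0,"dx":0.1,"dy":0,"dz":-12.3,"yaw":0},{"claw":0,"dx":0.1,"dy":0,"dz":-12.3,"yaw":0}]'; python3 -m crank '[{"claw":0,"dx":0,"dy":0,"dz":-0.2,"yaw":0},{"claw":0,"dx":0,"dy":0,"dz":-0.2,"yaw":0},{"claw":0,"dx":0,"dy":0,"dz":-0.2,"yaw":0}]'
```

```text
clock: 7.05
ee_pos: [0.5922, -0.1459, 0.0767]
ee_rot: [-3.141, 0.033, -0.004]
wrist_force: [-1.5, 4.1, 4.8]
grip_width: 0.0
grip_force: 2.7
clock: 7.42
ee_pos: [0.5923, -0.1459, 0.076]
ee_rot: [-3.141, 0.033, -0.005]
wrist_force: [-3.2, 4.6, 13.8]
grip_width: -0.001
grip_force: 6.9
```

```bash
python3 -m crank '[{"claw":0,"dx":0,"dy":0,"dz":-0.1,"yaw":0},{"claw":0,"dx":0,"dy":0,"dz":-0.1,"yaw":0},{"claw":0,"dx":0,"dy":0,"dz":-0.1,"yaw":0}]'; python3 - <<'E'
from h import *
import cv2
cv2.imwrite("pics/s4.png",cv2.resize(grab_frame("scene")[160:310,160:340,::-1],(640,533)));s=sense();print(s["ee_pos"],s["wrist_force"])
E
```

```text
clock: 7.8
ee_pos: [0.5923, -0.1459, 0.0759]
ee_rot: [3.141, -0.033, 0.006]
wrist_force: [-7.2, 5.4, 21.1]
grip_width: 0.004
grip_force: 9.9
[ 0.59232172 -0.14595287  0.07585017] [-6.55838417  5.3721435  20.50375192]
```

View pics/s4.png

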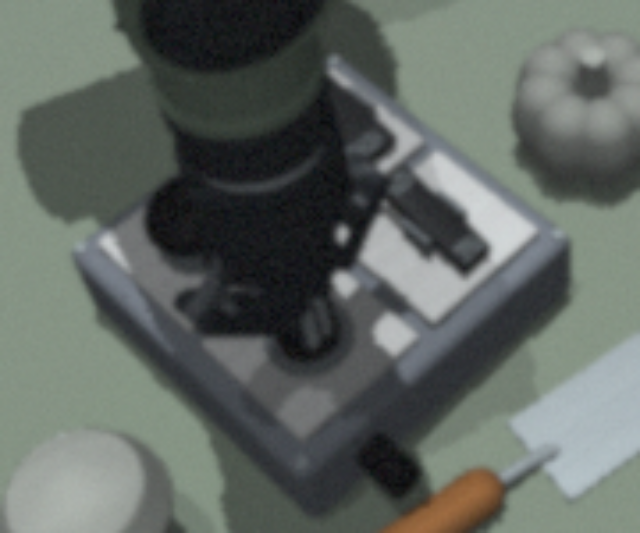

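The fingers hold the run button at its end stop (z 76 mm, 20 N) at (310,335). The rockers stay tipped and the stop button has not been touched.

```bash
python3 -c "from plant import *; print(finish_job())"
```

```text
the job is handed in; nothing more can be done
None
```

I tipped the wide rocker fully over, then the narrow one, and handed the job in with the fingers holding the run button fully in at about 20 N; I kept clear of the stop button and saw no movement of the pumpkin, toadstool or trowel.

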